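# Open the scrap hatch of a lasting machine with its hand lever

## Robot

A 6-joint arm with a two-finger parallel gripper is mounted at the origin on the work surface. World frame = base frame: x ahead of the robot, y to its left, z up, the work surface at z = 0. Lengths are in m, angles in rad, forces in N, time in s.
With the tool pointing down it reaches from about 0.375 to 0.975 m from the base axis. Payload 3.8 kg.
Tool frame: the origin (TCP) lies midway between the tips of the shut fingers; the grasp point (between the pads) lies 19 mm behind it; z points along the fingers, y is the direction in which the jaws open and shut (so a half turn about z gives the same grasp; the last joint's range is limited). The gripper opens to 85 mm and grips with 20 to 120 N. Pads are 22 mm wide; open, the fingers measure 114 mm over their backs; the gripper's body (76 mm by 85 mm) begins 54 mm behind the grasp point. The pads swing forward as they close: fully open they stand 13 mm farther back than shut.
Start: joints at [1.302, 0.264, 1.604, -0, 1.274, -0.037], TCP at [0.155, 0.657, 0.231] pointing down, gripper open.
Joint ranges: [-2.63, 2.63], [-0.94, 2.18], [0.31, 2.57], [-1.31, 4.45], [0, 2.66], [-2.55, 2.55]. Speed limits (rad/s): [2.57, 2.57, 3.14, 3.14, 3.14, 3.14].

## Interface

Orientations are given as a unit quaternion [x, y, z, w].
In Python, from bench import r, grab_frame, camera_model gives the robot as it stands.
- The arm moves only by the tool servo_tool, never from a script. Its argument "series" is a list of rows, each a list of 3 entries, a list of its own where there are three numbers: the shift along the tool's x, y, z in cm, then the turn, a rotation vector about the tool's x, y, z in degrees, then the finger opening in cm, from 0 to 8.54. A call has 1 to 12 rows; each row is the pose to reach, as a shift and turn from the pose commanded when the call began, along the tool's axes at that moment; what a row does not reach only later rows make up. A row lasts 1/10 s, in which the tool goes at most 50 mm and 8.59 degrees, less where a joint would pass 70% of its speed; a pose out of reach is approached as far as the arm can. A call with a gripper value outside its range is refused whole. The fingers move at their own pace and stop on an object; "newtons" is the grip in N (left out, the last holds). Time passes only in rows, so rows that repeat a pose let the fingers close. It gives the time, the measured TCP pose, the force and the opening at its end, in the units of the state.
- r.get_obs(): the state, without advancing time (a new reading comes with each control period).
- grab_frame(name): name is "scene" or "top"; returns the picture (384x512x3 uint8, red, green, blue); there is no depth.
- camera_model(name): a dict with "camera_matrix" (3x3 intrinsics, pixels), "dist" ([k1, k2, p1, p2, k3] as OpenCV has them; the pictures are not rectified), "position" and "attitude" of the camera in the world. Camera axes: x right, y down, z forward; pixel columns grow to the right and rows downward; lengths in m; the calibration is good to about 2 mm. A picture is of the moment at which its call begins. camera_model takes no time and is no camera call.
- r.hand_in(): hands the job in, once; it reports no verdict.
The state is a dict: "t": time; "joints": joint angles; "qvel": joint speeds; "joint_efforts": joint torques, N m; "tcp_pos": TCP position; "tool_rot": TCP orientation; "ft_force": force on the tool from outside, world axes, zero at the start; "wrist_torque": the same for the moment, N m; "width": finger opening in m.
Only numpy, scipy, OpenCV 4.12 (cv2) and the standard library are available. Lean on these libraries where they do the work, as an engineer would, in place of code of your own. Each camera call takes 0.05 s, during which the arm holds its last target. There are 200 camera calls.

## Task

Open the scrap hatch beside the shoe-lasting machine: with a fingertip push the yellow keeper round until it is fully off the steel flap, then press the red paddle of the lever all the way down to its stop so that the lever raises the heavy flap. Finish while still holding the paddle down with the flap up. Use only pushing and pressing: do not grip anything, raise the flap only with the lever, and leave the cup, the jar and the shoe last standing where they are.

Things in the scene. Friction and masses are not known exactly. Their poses are not given: they have to be found in the camera images.
- hatch: White scrap bin bolted down; origin on the work surface, z up. In its frame (mm): bin x 35 to 187, y -100 to 100, 69 high; dark base plate x -40 to 195, y -115 to 115. A steel flap covers the bin, hinged at x 180, free edge x 35. The lever lies along x at y 0, long end to -x. Keeper post at x 60, y 120. Its +x points roughly to the robot's right (-y), give or take 0.45 rad: paddle on the left.
- keeper (a joint): Yellow keeper, a flat bar 16 mm wide, 7 thick, on a vertical pivot. 0 rad: points to hatch -y, over the flap, and blocks it (flap lifts only 3 mm). Grows anticlockwise seen from above (tip moves towards hatch +x) to a stop at 1.57, where it lies along hatch +x, off the flap. Starts at 0 to 0.3. Stiff pivot (1 N at the stub): stays where it is put.
- keeper_pivot (a point): The keeper's pivot axis, at hatch x = 60, y = 120 mm, height 86 mm.
- keeper_stub (a point): Centre of the top of the black upright stub near the keeper's tip, the place to push sideways: 14 mm in diameter, 36 mm tall, top 125 mm above the work surface, standing on the bar (bar top 89.5 mm high), 55 mm from the pivot axis.
- flap_angle (a joint): Angle of the heavy steel flap (145 x 180 x 8 mm, about 1.7 kg): 0 = lying shut, growing as its free edge rises; about 0.5 rad when the lever is fully down. It falls shut by its own weight when the lever is let go.
- flap: The steel flap plate itself; origin on its hinge axis (hatch x = 180, y = 0, height 71 mm), plate running to its own -x. Shut, its top is 79 mm high.
- lever_angle (a joint): Angle of the lever: 0 = at rest, long end up; it grows as the paddle is pressed down, to a stop at 0.5 rad. A brass roller on its 90 mm short end, inside the bin, lifts the flap from below. Pressing takes about 3 to 9 N at the paddle, more only against the stop; let go, it springs back up.
- lever_pivot (a point): The lever's horizontal pivot axis (along the hatch's y), at hatch x = 20, y = 0 mm, height 60 mm.
- paddle_top (a point): Red paddle at the lever's long end: 60 mm along the lever, 80 wide, 10 thick. This point: centre of its top face; it lies 220 mm along and 14 mm above the arm's line from the pivot. At rest: hatch x -182, y 0, height 149 mm, sloping down towards the pivot by 0.35 rad; at the stop: x -200, height 41 mm, sloping 0.15 rad the other way.
- cup: Clear plastic cup, loose, 72 mm across, 90 mm high; origin under its centre. Leave it alone.
- jar: Amber jar with a black cap, loose, 60 mm across, 70 mm high; origin under its centre. Leave it alone.
- last: Green plastic shoe last, loose, about 225 mm long (x, toe to +x), 66 mm wide, 87 mm high; origin under its centre. Leave it alone.
- lever: The lever with its paddle: black round bar 18 mm thick; origin on its pivot axis. At rest its frame is parallel to the hatch's; the long arm runs to its -x, rising 0.35 rad.

How it is judged:
On the way, in this order (a step that is already met when the one before it is completed fails the run):
1. the keeper is swung clear (beyond 1.35 rad) while the flap is still shut (value of joint keeper above 1.35 rad and value of joint flap_angle below 0.06 rad), for 0.2 s.
2. the lever, pressed at its paddle, raises the flap beyond 0.4 rad (value of joint each of flap_angle, lever_angle above 0.4 rad and contact force between the fingers and lever above 1.5 N), for 0.3 s.
At the end, for the whole second after the job is handed in: The keeper is beyond 1.35 rad, the fingers press on the paddle (more than 1.5 N), the lever is beyond 0.4 rad and the flap is held up beyond 0.4 rad by the lever alone, with no part of the robot touching the flap; cup, jar and last stand within 40 mm of where they were (all of step 2 and value of joint keeper above 1.35 rad and contact force between each of the arm, the fingers and flap below 0.5 N and distance of each of cup, jar, last from where it was at the start of the episode below 0.04 m and angle between each of cup, jar, last's own z axis and vertical below 0.4 rad); the arm keeps its last pose, push and grip.
It fails at once if the raised flap is touched by the robot instead of being lifted by the lever (value of joint flap_angle above 0.08 rad and contact force between any of the fingers, the arm and flap above 1 N).
It fails at once if the cup is moved more than 40 mm, lifted or tipped (distance of cup from where it was at the start of the episode above 0.04 m or angle between cup's own z axis and vertical above 0.4 rad).
It fails at once if the jar is moved more than 40 mm, lifted or tipped (distance of jar from where it was at the start of the episode above 0.04 m or angle between jar's own z axis and vertical above 0.4 rad).
It fails at once if the last is moved more than 40 mm, lifted or tipped (distance of last from where it was at the start of the episode above 0.04 m or angle between last's own z axis and vertical above 0.4 rad).
It also fails if it takes over 48 s, if anything falls off the work surface, if the arm or the gripper's body presses on something with over 40 N, if the wrist force passes 120 N, or if a joint passes its speed limit or range.

## Working session

There is one attempt and no reset: what is moved stays moved. The work goes in short steps, Python scripts to look and compute and a tool call to move; the robot and the scene stay as the last step left them, time stands still between calls to the robot, and variables do not carry over. Pictures are saved under pics/ and viewed, about 8 in all and at most 12, crops included, and the job is handed in when it is done.

Besides the shell and the picture viewer there is one more tool, called as name(argument=value, ...) on one line, values as JSON. servo_tool: Moves the arm, as the interface text tells. Its arguments: {"type":"object","properties":{"series":{"type":"array"},"newtons":{"type":"number"}},"required":["series"]}

```bash
mkdir -p pics; ls
python3 - <<'E'
from bench import r, grab_frame, camera_model
import cv2,numpy as np
np.set_printoptions(precision=4,suppress=True)
for n in ("scene","top"):
    im=grab_frame(n); cv2.imwrite(f"pics/{n}0.png",im[:,:,::-1]); 
    c=camera_model(n); print(n,c)
print(r.get_obs())
a=[cv2.imread(f"pics/{n}0.png") for n in("scene","top")]
E
```

```text
pics
scene {'camera_matrix': array([[419.8157,   0.    , 251.4835],
       [  0.    , 419.8157, 187.7011],
       [  0.    ,   0.    ,   1.    ]]), 'dist': array([-0.1284,  0.    ,  0.    ,  0.    ,  0.    ]), 'position': array([ 1.0358, -0.4881,  0.6799]), 'attitude': array([ 0.8388,  0.3157, -0.1575, -0.4148])}
top {'camera_matrix': array([[384.8561,   0.    , 256.9076],
       [  0.    , 384.8561, 191.8521],
       [  0.    ,   0.    ,   1.    ]]), 'dist': array([-0.113,  0.   ,  0.   ,  0.   ,  0.   ]), 'position': array([0.408 , 0.0342, 0.9445]), 'attitude': array([ 0.7161, -0.6904,  0.0703, -0.0745])}
{'t': 0.1, 'joints': array([ 1.3021,  0.2647,  1.6053,  0.    ,  1.2737, -0.0369]), 'qvel': array([-0.0014, -0.0034, -0.0029,  0.0007,  0.0003,  0.0015]), 'joint_efforts': array([  0.0007, -51.6698, -36.8595,  -0.    ,   0.0062,  -0.    ]), 'tcp_pos': array([0.1549, 0.6563, 0.23  ]), 'tool_rot': array([ 0.1156,  0.9933, -0.001 , -0.0002]), 'ft_force': array([-0.4952, -0.4536,  0.516 ]), 'wrist_torque': array([ 0.0091, -0.0204, -0.0177]), 'width': 0.08527962474278533}
```

View pics/scene0.png

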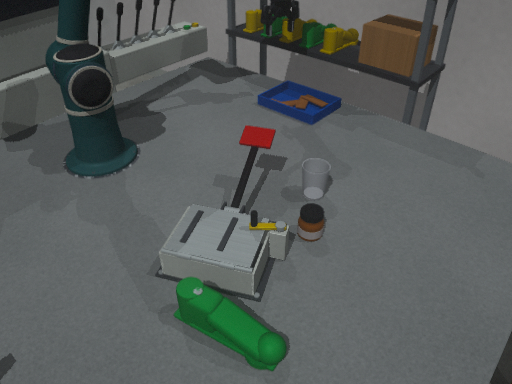

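View pics/top0.png

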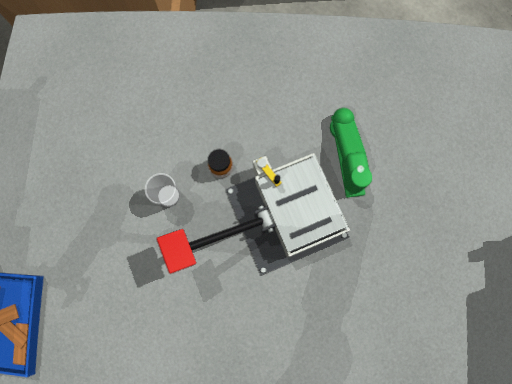

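```bash
python3 - <<'E'
import cv2
a=cv2.imread("pics/top0.png")[135:285,225:375]; cv2.imwrite("pics/topz.png",cv2.resize(a,None,fx=4,fy=4,interpolation=cv2.INTER_CUBIC))
E
cat > h.py <<'E'
import numpy as np,cv2
from scipy.spatial.transform import Rotation as R
from bench import r, grab_frame, camera_model
np.set_printoptions(precision=4,suppress=True)
def ray(n,px):
    c=camera_model(n)
    p=cv2.undistortPoints(np.array(px,float).reshape(-1,1,2),c["camera_matrix"],c["dist"])[:,0]
    return c["position"],R.from_quat(c["attitude"]).apply(np.c_[p,np.ones(len(p))])
def cast(n,px,z):
    o,d=ray(n,px); return o+d*((np.asarray(z)-o[2])/d[:,2])[:,None]
def tri(p1,p2):
    A=[];b=[]
    for n,p in(("scene",p1),("top",p2)):
        o,d=ray(n,[p]);d=d[0]/np.linalg.norm(d);M=np.eye(3)-np.outer(d,d);A.append(M);b.append(M@o)
    return np.linalg.lstsq(np.vstack(A),np.hstack(b),rcond=None)[0]
def mask(im,lo,hi):
    m=cv2.inRange(cv2.cvtColor(im,cv2.COLOR_BGR2HSV),lo,hi)
    n,l,s,c=cv2.connectedComponentsWithStats(m); k=1+np.argmax(s[1:,4]); return (l==k).astype(np.uint8),c[k],s[k]
E
python3 - <<'E'
from h import *
for n in("scene","top"):
    im=cv2.imread(f"pics/{n}0.png")
    m,c,s=mask(im,(0,180,90),(6,255,255)); q=cv2.findContours(m,0,1)[0][0]
    p=cv2.approxPolyDP(cv2.convexHull(q),5,True)[:,0]
    print(n,"red",c,s,p.tolist())
    m,c,s=mask(im,(20,150,90),(35,255,255)) if n=="scene" else mask(im[140:220,230:310],(20,150,90),(35,255,255))
    print("yel",c,s)
E
```

```text
scene red [256.8658 136.5496] [240 126  35  22 544] [[246, 126], [273, 130], [269, 147], [240, 143]]
yel [331.231   38.7295] [320  27  31  27 329]
top red [175.8733 250.4452] [ 157  229   39   44 1058] [[181, 229], [195, 262], [169, 272], [157, 238]]
yel [40.2167 34.3417] [ 32  25  19  21 120]
```

View pics/topz.png

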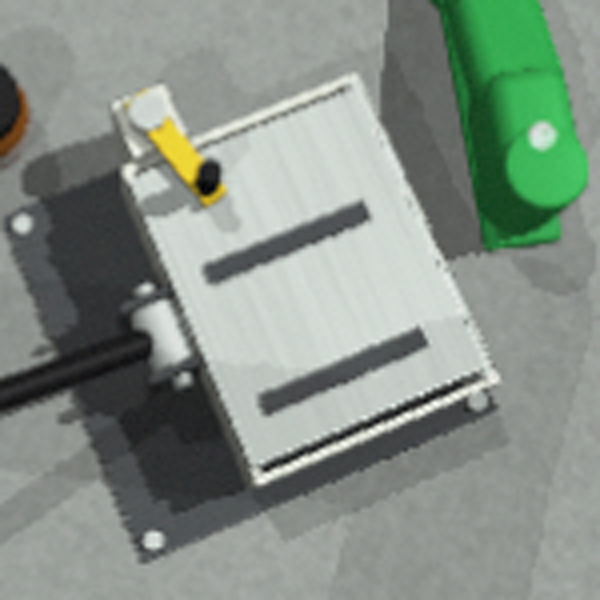

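```bash
cat >> h.py <<'E'
def fit(H,W):
    a=H.mean(0);b=W.mean(0);z=lambda v:v[:,0]+1j*v[:,1]
    th=np.angle(np.sum(np.conj(z(H-a))*z(W-b)));c,s=np.cos(th),np.sin(th);M=np.array([[c,-s],[s,c]])
    return th,b-M@a,M
E
python3 - <<'E'
from h import *
up=lambda L:225-.375+np.array(L)[:,0]/4
f=lambda L:np.c_[225-.375+np.array(L)[:,0]/4,135-.375+np.array(L)[:,1]/4]
W=[cast("top",f([(124,172),(355,75),(497,380),(257,484)]),.069)]
H=[(.035,.1),(.187,.1),(.187,-.1),(.035,-.1)]
W.append(cast("top",f([(143,563)]),.003));H+=[(-.04,-.115)]
W.append(cast("top",[(181.5,228.5),(195.5,262),(169,272.5),(156.5,238)],[.139,.139,.159,.159]))
print(W[-1])
H+=[(-.154,.04),(-.154,-.04),(-.210,-.04),(-.210,.04)]
H=np.array(H);W=np.vstack(W)[:,:2]
th,o,M=fit(H,W);print("yaw",th,"o",o);print((W-(H@M.T+o))*1000)
print("paddle tri",tri((256.9,136.5),(175.9,250.4)),"pred",o+M@[-.182,0])
s=cast("top",f([(209,170)]),.125)[0,:2];p=o+M@[.06,.12]
v=M.T@(s-p);print("pivot",p,"stub",s,"r",np.hypot(*v),"ang",np.arctan2(v[0],-v[1]))
P=lambda h:(o+M@h)
print("paddle rest/stop",P([-.182,0]),P([-.2,0]))
for a in(0,.3,.6,.9,1.2,1.57):print(a,P([.06+.055*np.sin(a),.12-.055*np.cos(a)]))
print("jar cap",cast("top",[(219,160)],.07),"cup rim",cast("top",[(160,188)],.09), "last", cast("top",[(343,117),(360,170)],.07))
E
```

```text
[[0.4909 0.1981 0.139 ]
 [0.4225 0.1639 0.139 ]
 [0.3987 0.2133 0.159 ]
 [0.4672 0.2445 0.159 ]]
yaw -1.1391116247230084 o [0.5207 0.0394]
[[-2.1466 -2.3716]
 [-1.2564  0.5033]
 [ 1.2289  1.1061]
 [ 1.4626 -0.3492]
 [-0.2512  0.0106]
 [-1.6785  2.1261]
 [ 2.5053  1.4199]
 [ 2.1503 -0.0921]
 [-2.0144 -2.3533]]
paddle tri [0.4439 0.2047 0.1462] pred [0.4446 0.2047]
pivot [0.6548 0.0351] stub [ 0.613  -0.0003] r 0.054744158912782094 ang 0.27124980079595135
paddle rest/stop [0.4446 0.2047] [0.437 0.221]
0 [0.6049 0.0121]
0.3 [ 0.6139 -0.0017]
0.6 [ 0.6266 -0.0121]
0.9 [ 0.6418 -0.0183]
1.2 [ 0.6582 -0.0198]
1.57 [ 0.6778 -0.0149]
jar cap [[0.6636 0.1353 0.07  ]] cup rim [[0.5867 0.2648 0.09  ]] last [[ 0.7843 -0.1606  0.07  ]
 [ 0.6516 -0.1992  0.07  ]]
```

servo_tool(series=[[[-56.7,-53.4,0],[0,0,0],0],[[-56.7,-53.4,0],[0,0,0],0],[[-56.7,-53.4,0],[0,0,0],0],[[-56.7,-53.4,0],[0,0,0],0],[[-56.7,-53.4,0],[0,0,0],0],[[-56.7,-53.4,0],[0,0,0],0],[[-56.7,-53.4,0],[0,0,0],0],[[-56.7,-53.4,0],[0,0,0],0],[[-56.7,-53.4,0],[0,0,0],0],[[-56.7,-53.4,0],[0,0,0],0],[[-56.7,-53.4,0],[0,0,0],0],[[-56.7,-53.4,0],[0,0,0],0]], newtons=40)

```text
t: 1.3
tcp_pos: [0.4861, 0.1543, 0.2311]
tool_rot: [0.116, 0.993, 0.0, -0.0]
ft_force: [0.2, 0.7, -0.7]
width: -0.0
```

servo_tool(series=[[[-6,-6,0],[0,0,0],0],[[-12,-11,0],[0,0,0],0],[[-12,-11,0],[0,0,0],0],[[-12,-11,0],[0,0,0],0],[[-12,-11,0],[0,0,0],0],[[-12,-11,0],[0,0,0],0],[[-12,-11,0],[0,0,0],0]])

```text
t: 2.0
tcp_pos: [0.5761, 0.0231, 0.231]
tool_rot: [0.115, 0.993, 0.0, -0.001]
ft_force: [0.4, 0.4, -0.9]
width: 0.0001
```

servo_tool(series=[[[-1.1,-1.4,0],[0,0,0],0],[[-1.1,-1.4,0],[0,0,0],0],[[-1.1,-1.4,4],[0,0,0],0],[[-1.1,-1.4,8],[0,0,0],0],[[-1.1,-1.4,11],[0,0,0],0],[[-1.1,-1.4,12.9],[0,0,0],0],[[-1.1,-1.4,12.9],[0,0,0],0],[[-1.1,-1.4,12.9],[0,0,0],0]])

```text
t: 2.8
tcp_pos: [0.5847, 0.0058, 0.1026]
tool_rot: [0.115, 0.993, 0.0, -0.0]
ft_force: [0.4, -0.3, 0.9]
width: -0.0003
```

```bash
python3 - <<'E'
from h import *
th=-1.1391;o=np.array([.5207,.0394]);c,s=np.cos(th),np.sin(th);M=np.array([[c,-s],[s,c]])
ob=r.get_obs();t=ob["tcp_pos"];T=R.from_quat(ob["tool_rot"]);print(t,ob["ft_force"])
n=-T.apply([1,0,0])[:2]
for a in np.linspace(.27,1.62,10):
    st=o+M@[.06+.055*np.sin(a),.12-.055*np.cos(a)]
    print(a,T.inv().apply(np.r_[st-.018*n,.102]-t)*100)
E
python3 - <<'E'
from h import *
a=grab_frame("top")[135:285,225:375,::-1];b=grab_frame("scene")[160:310,180:330,::-1]
cv2.imwrite("pics/z1.png",cv2.resize(np.hstack([a,b]),None,fx=2.6,fy=2.6,interpolation=cv2.INTER_CUBIC))
E
```

```text
[0.5847 0.0058 0.1026] [ 0.3509 -0.327   0.8718]
0.27 [-1.0779  0.0436  0.0569]
0.42000000000000004 [-1.775  -0.396   0.0567]
0.5700000000000001 [-2.5301 -0.7265  0.0565]
0.7200000000000001 [-3.326  -0.9405  0.0563]
0.8700000000000001 [-4.1451 -1.0332  0.0561]
1.02 [-4.9687 -1.0024  0.0559]
1.1700000000000002 [-5.7785 -0.8489  0.0557]
1.3200000000000003 [-6.5563 -0.576   0.0555]
1.4700000000000002 [-7.2845 -0.1901  0.0553]
1.62 [-7.9469  0.3004  0.0552]
```

View pics/z1.png

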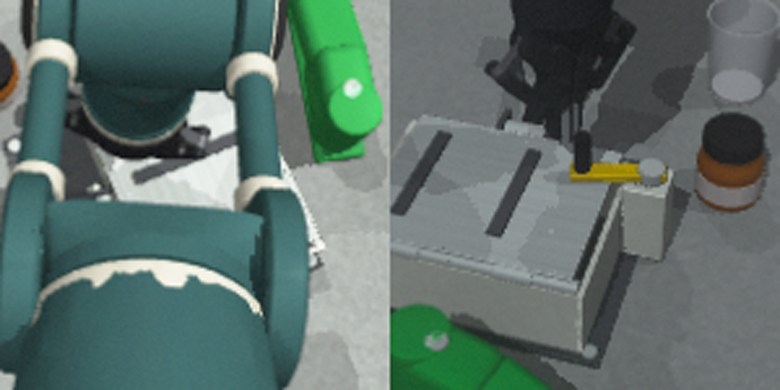

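The scene crop on the right shows the shut fingers standing just behind the black stub (~(583,150) in the crop), clear of the flap. The top view is hidden by the arm. Next is the push along the arc.

servo_tool(series=[[[-1.0,0,0],[0,0,0],0],[[-1.8,-0.4,0],[0,0,0],0],[[-2.5,-0.7,0],[0,0,0],0],[[-3.3,-0.9,0],[0,0,0],0],[[-4.1,-1.0,0],[0,0,0],0],[[-5.0,-1.0,0],[0,0,0],0],[[-5.8,-0.8,0],[0,0,0],0],[[-6.5,-0.6,0],[0,0,0],0],[[-7.2,-0.2,0],[0,0,0],0],[[-7.8,0.2,0],[0,0,0],0],[[-7.8,0.2,0],[0,0,0],0],[[-7.8,0.2,0],[0,0,0],0]])

```text
t: 4.1
tcp_pos: [0.6601, -0.0102, 0.1018]
tool_rot: [0.115, 0.993, -0.0, -0.001]
ft_force: [-3.8, -0.9, 1.9]
width: 0.0003
```

Run:
```python
from h import *
b=grab_frame("scene")[150:300,180:350,::-1]
cv2.imwrite("pics/z2.png",cv2.resize(b,None,fx=3.5,fy=3.5,interpolation=cv2.INTER_CUBIC));print(r.get_obs()["ft_force"])
```

```text
[-4.3092 -1.4973  1.0564]
```

View pics/z2.png

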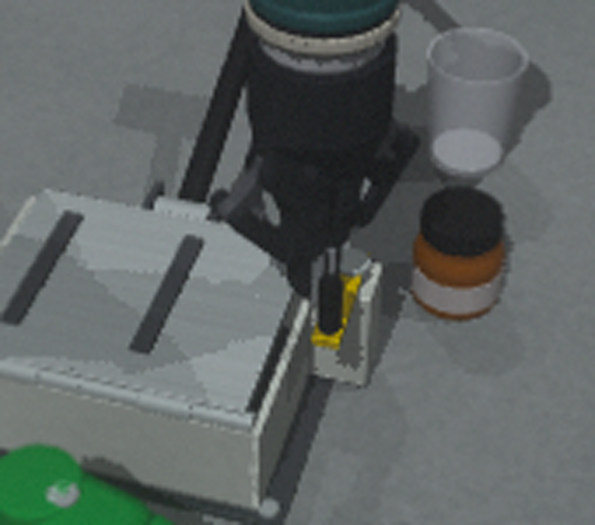

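The keeper (crop (335,320)) now lies along hatch +x, off the flap, and about 4 N of reaction suggests it is at the stop. I'll back off, lift and check.

servo_tool(series=[[[2,0,0],[0,0,0],0],[[3,0,0],[0,0,0],0],[[3,0,-4],[0,0,0],0],[[3,0,-8],[0,0,0],0],[[3,0,-13],[0,0,0],0],[[8,5,-13],[0,0,0],0],[[13,9,-13],[0,0,0],0],[[18,13,-13],[0,0,0],0],[[23,16,-13],[0,0,0],0],[[26,16,-13],[0,0,0],0],[[26,16,-13],[0,0,0],0],[[26,16,-13],[0,0,0],0]])

```text
t: 5.35
tcp_pos: [0.442, 0.2075, 0.2327]
tool_rot: [0.113, 0.994, 0.001, 0.0]
ft_force: [1.0, 0.2, -0.2]
width: 0.0001
```

Run:
```python
from h import *
th=-1.1391;o=np.array([.5207,.0394]);c,s=np.cos(th),np.sin(th);M=np.array([[c,-s],[s,c]])
b=grab_frame("scene")[100:300,180:350,::-1];a=grab_frame("top")[135:285,225:375,::-1]
cv2.imwrite("pics/z3.png",np.hstack([cv2.resize(b,(425,500)),cv2.resize(a,(375,500)[:1]+(375,)) if 0 else cv2.resize(a,(375,500))]))
ob=r.get_obs();t=ob["tcp_pos"];T=R.from_quat(ob["tool_rot"]);print(t,ob["ft_force"])
for q in (0,0,.1,.2,.3,.4,.5):
    s=.35-q;x=.02-.22*np.cos(s)+.014*np.sin(s);z=.06+.22*np.sin(s)+.014*np.cos(s)
    print(q,T.inv().apply(np.r_[o+M@[x,0],z]-t)*100)
```

```text
[0.445  0.2057 0.233 ] [-0.0418  0.39    0.2503]
0 [ 0.0332 -0.128   8.439 ]
0 [ 0.0332 -0.128   8.439 ]
0.1 [ 0.5193  0.4878 10.4981]
0.2 [ 0.8769  0.9381 12.6253]
0.3 [ 1.1024  1.2185 14.7992]
0.4 [ 1.1936  1.3262 16.9982]
0.5 [ 1.1495  1.2601 19.2003]
```

View pics/z3.png

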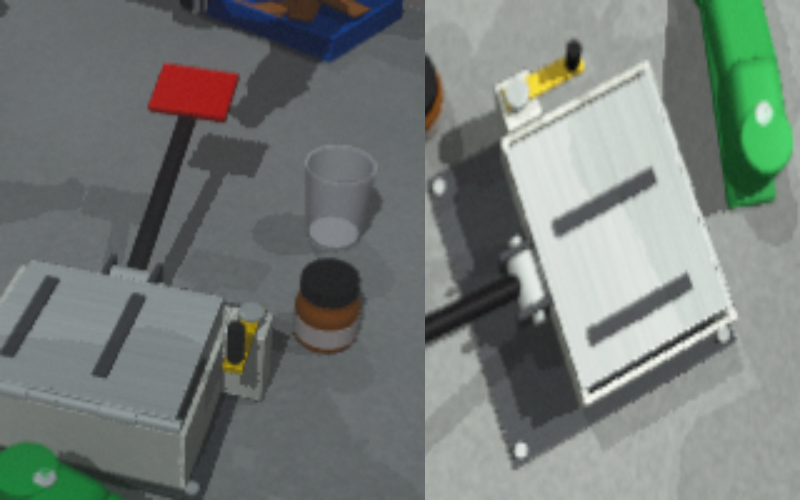

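Run:
```python
from h import *
ob=r.get_obs();print(ob["tcp_pos"],ob["joints"])
for n in("scene","top"):
    c=camera_model(n);Ri=R.from_quat(c["attitude"]).inv()
    for p in ([ob["tcp_pos"],[.4446,.2047,.149],[0,0,0]]):
        print(n,cv2.projectPoints(Ri.apply(np.array(p)-c["position"])[None],np.zeros(3),np.zeros(3),c["camera_matrix"],c["dist"])[0].ravel())
a=grab_frame("scene")[:,:,::-1];b=grab_frame("top")[:,:,::-1]
cv2.imwrite("pics/z4.png",cv2.resize(np.hstack([a,b]),(800,300)))
```

```text
[0.445  0.2057 0.233 ] [ 0.3824 -0.0936  1.9871 -0.0004  1.2454 -0.9587]
scene [257.9366 104.9676]
scene [257.3377 135.5873]
scene [101.4596 156.1374]
top [165.8577 247.3993]
top [175.8187 250.1715]
top [266.0905 447.8647]
```

View pics/z4.png

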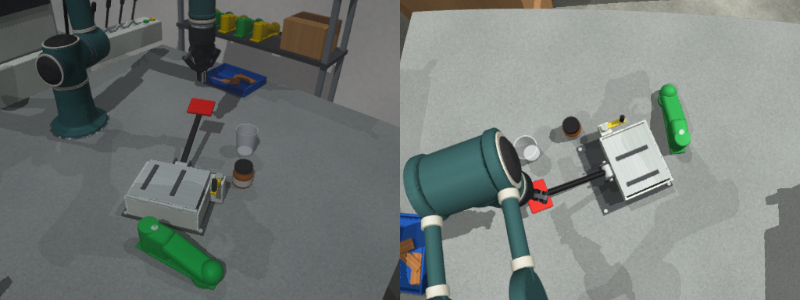

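The fingertip projects to (258,105), which matches the picture, and it stands above the paddle. The keeper is at its stop. Next I press the paddle, following its arc.

servo_tool(series=[[[0,0,4],[0,0,0],0],[[0,-0.1,7],[0,0,0],0],[[0,-0.1,8],[0,0,0],0],[[0.2,0.1,9],[0,0,0],0],[[0.4,0.4,10],[0,0,0],0],[[0.6,0.6,11],[0,0,0],0],[[0.8,0.8,12],[0,0,0],0],[[0.9,1.0,13],[0,0,0],0],[[1.0,1.1,14],[0,0,0],0],[[1.1,1.2,15],[0,0,0],0],[[1.1,1.2,15],[0,0,0],0]])

```text
t: 6.65
tcp_pos: [0.4381, 0.2188, 0.0827]
tool_rot: [0.116, 0.993, -0.0, 0.0]
ft_force: [-1.3, -2.4, 5.0]
width: -0.0002
```

servo_tool(series=[[[0,0.1,1],[0,0,0],0],[[0.1,0.1,2],[0,0,0],0],[[0.1,0.1,3],[0,0,0],0],[[0.1,0.1,3.6],[0,0,0],0],[[0.1,0.1,4.1],[0,0,0],0],[[0.1,0.1,4.1],[0,0,0],0],[[0.1,0.1,4.1],[0,0,0],0]])

```text
t: 7.35
tcp_pos: [0.4372, 0.2208, 0.0419]
tool_rot: [0.116, 0.993, 0.001, 0.001]
ft_force: [1.3, 0.3, 3.0]
width: -0.0002
```

servo_tool(series=[[[0,0,0.2],[0,0,0],0],[[0,0,0.4],[0,0,0],0],[[0,0,0.4],[0,0,0],0],[[0,0,0.4],[0,0,0],0]])

```text
t: 7.75
tcp_pos: [0.4376, 0.2209, 0.041]
tool_rot: [0.116, 0.993, 0.0, 0.001]
ft_force: [-7.1, -5.5, 28.0]
width: -0.0002
```

servo_tool(series=[[[0,0,0],[0,0,0],0],[[0,0,0],[0,0,0],0],[[0,0,0],[0,0,0],0],[[0,0,0],[0,0,0],0],[[0,0,0],[0,0,0],0]])

```text
t: 8.25
tcp_pos: [0.4376, 0.2209, 0.041]
tool_rot: [0.116, 0.993, 0.0, 0.001]
ft_force: [-5.9, -4.6, 28.1]
width: -0.0003
```

Run:
```python
from h import *
a=grab_frame("scene")[80:370,100:400,::-1];b=grab_frame("top")[90:300,130:390,::-1]
cv2.imwrite("pics/z5.png",np.hstack([cv2.resize(a,(400,387)),cv2.resize(b,(400,387))]))
ob=r.get_obs();print(ob["t"],ob["tcp_pos"],ob["ft_force"])
```

```text
8.35 [0.4375 0.2209 0.041 ] [-5.8593 -5.8459 28.258 ]
```

View pics/z5.png

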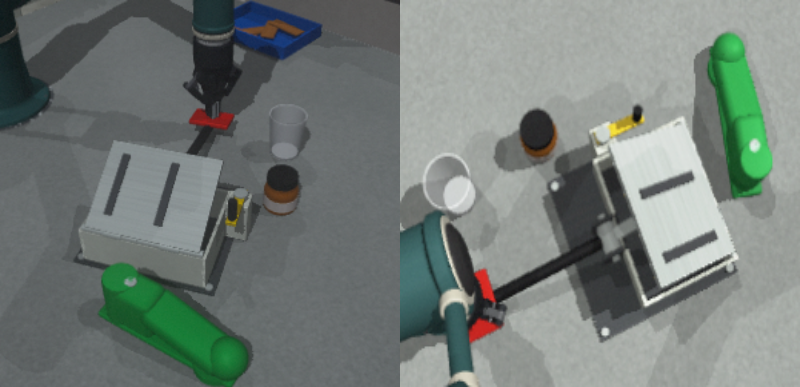

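The flap is raised, with its free edge around (165,148) in the left crop. The paddle is fully down under the fingertip at (212,118), the keeper is clear, and the cup, jar and last have not moved.

```bash
python3 -c "
from bench import r
print(r.hand_in())"
```

```text
the job is handed in; nothing more can be done
None
```

The hatch is open and the job is handed in at about 8.4 s on the robot's clock. I swung the yellow keeper round to its stop by its stub with the shut fingers. I then pressed the red paddle along its arc to its stop and kept holding it down.

- **Force and position:** the fingertip presses steadily with about 28 N up and 8 N sideways. Its tip is at height 0.041 m, where the paddle should be at its stop.
- **Pictures:** the last ones show the flap raised and the robot clear of it. The keeper lies along hatch +x, and the cup, jar and last look unmoved.
- **Not measured:** I judged the keeper, lever and flap angles from these pictures, the force and the tip height, not from joint readings. The hatch fit had residuals of up to about 3 mm. No check failed or disagreed.

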